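# Feel along a soldered wire

### The job

With the gripper shut and pointing straight down, put the fingertips gently on the red dot of the dark plate and run them along the wavy brass wire, following its curves with light contact, all the way to the white dot, to feel that it is soldered down everywhere. Do not lift the plate or push it out of its springy tray, do not press the tray down to its stop, and leave everything else on the bench where it is. Finish with the fingertips resting still and lightly on the white dot: the program ends while touching it.

Things in the scene. Friction and masses are not known exactly. Their poses are not given: they have to be found in the camera images.
- stand: Round wooden stand, 330 mm across and 20 mm thick, cork on top, fixed to the bench; it can be anywhere near the middle of the bench, turned any way round. Origin: centre of its underside on the bench, z up; x runs along the tray.
- tray (a joint): The flat aluminium tray (214 x 94 mm) above the middle of the stand, on springs: it only sinks straight down. Value = how far it is pressed down, 0 (untouched, up against its upper stop) to 0.012 m (on its lower stop). It starts to sink under about 1 to 2 N and then takes 0.4 N more per mm. Its 3 mm lips keep the plate from sliding off.
- plate: The work: a loose dark metal plate 200 x 80 x 4 mm, about 0.35 kg, lying in the tray with 2 mm play all round. Origin: centre of its underside, 54 mm above the bench when untouched; x along its length from the red dot to the white dot, z up. Its top is 4 mm above the origin.
- wire: Brass wire soldered on the plate in one S-shaped wave, 152 mm long, swinging 16 mm to each side; 5 mm wide, rounded, 3 mm proud of the plate. A flat red dot (14 mm across) at its start and a white one at its end, as high as the wire. Rigidly part of the plate, same origin and axes. Top of wire and dots: 7 mm above the origin, 61 mm above the bench when untouched.
- line0 (a point): Centre of the red dot's top: the start of the wire.
- line1 (a point): Point on the top of the wire, number 1 of the 9 that follow one another about 20 mm apart from red dot (line0) to white dot (line8).
- line2 (a point): Point on the top of the wire, number 2 of the 9 that follow one another about 20 mm apart from red dot (line0) to white dot (line8).
- line3 (a point): Point on the top of the wire, number 3 of the 9 that follow one another about 20 mm apart from red dot (line0) to white dot (line8).
- line4 (a point): Point on the top of the wire, number 4 of the 9 that follow one another about 20 mm apart from red dot (line0) to white dot (line8).
- line5 (a point): Point on the top of the wire, number 5 of the 9 that follow one another about 20 mm apart from red dot (line0) to white dot (line8).
- line6 (a point): Point on the top of the wire, number 6 of the 9 that follow one another about 20 mm apart from red dot (line0) to white dot (line8).
- line7 (a point): Point on the top of the wire, number 7 of the 9 that follow one another about 20 mm apart from red dot (line0) to white dot (line8).
- line8 (a point): Centre of the white dot's top: the end of the wire.
- punch: Bystander: brass punch, 20 mm across, 46 mm tall, standing on the stand beside the tray. Origin: centre of its foot.
- bench_block: Bystander: steel block 45 x 35 x 18 mm on the stand beside the tray. Origin: centre of its underside.
- bangle: Bystander: copper ring, 48 mm across, 12 mm high, lying on the stand beside the tray. Origin: centre of its underside.
- hammer: Bystander: hammer, 250 mm long, lying on the bench to the robot's left. Its x axis runs along the handle.
- file: Bystander: flat file with wooden handle, 290 mm long, 26 mm high, lying on the bench to the robot's right. Its x axis runs along it.
- bowl: Bystander: terracotta bowl, 140 mm across, 60 mm high, on the bench, far left. Origin: centre of its underside.
- jar: Bystander: amber jar, 60 mm across, 90 mm tall, on the bench, far right. Origin: centre of its underside.

How it is judged:
On the way, in this order (a step that is already met when the one before it is completed fails the run):
1. fingertips touch the wire at the red dot (within 8 mm) (horizontal distance between the grasp point and line0 below 0.008 m and contact force between the fingers and wire above 0.3 N), for 0.05 s.
2. fingertips touch the wire at point line1 (within 8 mm) (horizontal distance between the grasp point and line1 below 0.008 m and contact force between the fingers and wire above 0.3 N), for 0.05 s.
3. fingertips touch the wire at point line2 (within 8 mm) (horizontal distance between the grasp point and line2 below 0.008 m and contact force between the fingers and wire above 0.3 N), for 0.05 s.
4. fingertips touch the wire at point line3 (within 8 mm) (horizontal distance between the grasp point and line3 below 0.008 m and contact force between the fingers and wire above 0.3 N), for 0.05 s.
5. fingertips touch the wire at point line4 (within 8 mm) (horizontal distance between the grasp point and line4 below 0.008 m and contact force between the fingers and wire above 0.3 N), for 0.05 s.
6. fingertips touch the wire at point line5 (within 8 mm) (horizontal distance between the grasp point and line5 below 0.008 m and contact force between the fingers and wire above 0.3 N), for 0.05 s.
7. fingertips touch the wire at point line6 (within 8 mm) (horizontal distance between the grasp point and line6 below 0.008 m and contact force between the fingers and wire above 0.3 N), for 0.05 s.
8. fingertips touch the wire at point line7 (within 8 mm) (horizontal distance between the grasp point and line7 below 0.008 m and contact force between the fingers and wire above 0.3 N), for 0.05 s.
9. fingertips touch the wire at the white dot (within 9 mm) (horizontal distance between the grasp point and line8 below 0.009 m and contact force between the fingers and wire above 0.3 N), for 0.05 s.
At the end, for the whole second after the job is handed in: The fingertips rest on the white dot (tool centre within 9 mm of its centre seen from above, 0.3 to 10 N), the plate is still in its tray (within 6 mm, not lifted), the tray is not on its lower stop (under 11.5 mm), the plate is at rest, and all bystanders are within 15 mm of where they were (all of step 9 and contact force between the fingers and plate below 10 N and value of joint tray below 0.0115 m and linear speed of plate below 0.02 m/s and not (x of plate in the frame of stand below -0.006 m) and not (x of plate in the frame of stand above 0.006 m) and not (y of plate in the frame of stand below -0.006 m) and not (y of plate in the frame of stand above 0.006 m) and not (z of plate in the frame of stand below 0.04 m) and not (z of plate in the frame of stand above 0.058 m) and distance of each of punch, bench_block, bangle, hammer, file, bowl, jar from where it was at the start of the episode below 0.015 m); the arm keeps its last pose, push and grip.
It fails at once if the plate is pressed with more than 15 N (contact force between the fingers and plate above 15 N).
It fails at once if the tray is pressed down to its lower stop (11.5 mm or more) (value of joint tray above 0.0115 m).
It fails at once if the plate is lifted (4 mm) or pushed out of its place in the tray (6 mm) (x of plate in the frame of stand below -0.006 m or x of plate in the frame of stand above 0.006 m or y of plate in the frame of stand below -0.006 m or y of plate in the frame of stand above 0.006 m or z of plate in the frame of stand above 0.058 m).
It fails at once if a bystander is moved by more than 15 mm or the punch is tipped (distance of any of punch, bench_block, bangle, hammer, file, bowl, jar from where it was at the start of the episode above 0.015 m or angle between punch's own z axis and vertical above 0.3 rad).
It also fails if it takes over 45 s, if anything falls off the work surface, if the arm or the gripper's body presses on something with over 40 N, if the wrist force passes 120 N, or if a joint passes its speed limit or range.

### The arm

A 6-joint arm with a two-finger parallel gripper is mounted at the origin on the work surface. World frame = base frame: x ahead of the robot, y to its left, z up, the work surface at z = 0. Lengths are in m, angles in rad, forces in N, time in s.
With the tool pointing down it reaches from about 0.425 to 0.95 m from the base axis. Payload 14.7 kg.
Tool frame: the origin (TCP) lies between the finger pads, 19 mm behind the fingertips; this is the grasp point; z points along the fingers, y is the line along which they close (so a half turn about z gives the same grasp; the last joint's range is limited). The gripper opens to 85 mm and grips with 20 to 120 N. Pads are 22 mm wide; open, the fingers measure 114 mm over their backs; the gripper's body (76 mm by 85 mm) begins 54 mm behind the grasp point. The pads swing forward as they close: fully open they stand 13 mm farther back than shut.
Start: joints at [-1.358, 0.48, 1.596, -0, 1.065, -0.047], TCP at [0.167, -0.628, 0.25] pointing down, gripper open.
Joint ranges: [-2.75, 2.75], [-0.82, 2.05], [0.23, 2.67], [-1.56, 4.7], [0.09, 2.69], [-2.92, 2.92]. Speed limits (rad/s): [1.89, 1.89, 2.39, 3.01, 3.01, 3.01].

### API

Orientations are given as [roll, pitch, yaw] about the fixed x, y, z axes, in that order (R = Rz(yaw) Ry(pitch) Rx(roll)).
In Python, from bench import robot, snapshot gives the robot as it stands. The module is installed in compiled form; this text tells all that it offers.
- The arm moves only by the tool carry_out, never from a script. Its argument "plan" is text: rows parted by semicolons, each of 7 numbers parted by spaces: the shift along the tool's x, y, z in cm, then the turn, a rotation vector about the tool's x, y, z in degrees, then the closure, from 0 (fully open) to 1 (shut). A call has 1 to 5 rows; each row is the pose to reach, as a shift and turn from the pose commanded when the call began, along the tool's axes at that moment; what a row does not reach only later rows make up. A row lasts 1/12 s, in which the tool goes at most 41.7 mm and 7.16 degrees, less where a joint would pass 70% of its speed; a pose out of reach is approached as far as the arm can. A call with a gripper value outside its range is refused whole. The fingers move at their own pace and stop on an object; "force" is the grip in N (left out, the last holds). Time passes only in rows, so rows that repeat a pose let the fingers close. It gives the time, the measured TCP pose, the force, the opening and the grip force at its end, in the units of the state.
- robot.read_state(): the state, without advancing time (a new reading comes with each control period).
- snapshot(name): name is "side" or "top" or "wrist"; returns a dict with "img" (384x512x3 uint8, red, green, blue), "fx", "fy", "cx", "cy" (pixels), "k1" (the pictures are not rectified: a ray, as slopes to the right and down, at radius r is drawn at 1 + k1 r^2 times it, then the intrinsics apply), "extrinsics" (4x4, takes a point from camera to world coordinates); the wrist camera has in their place "T_tool_cam" (4x4, takes a point from camera to tool coordinates, whose origin is the TCP and whose axes are the flange's). Camera axes: x right, y down, z forward; pixel columns grow to the right and rows downward; lengths in m; the calibration is good to about 2 mm. A picture is of the moment at which its call begins: read the wrist's pose just before it. There is no depth.
- robot.hand_in(): hands the job in; it is judged then, once.
The state is a dict: "t": time; "joint_pos": joint angles; "qd": joint speeds; "tau": joint torques, N m; "eef_pos": TCP position; "eef_rot": TCP orientation; "contact_force": force on the tool from outside, world axes, zero at the start; "moment": the same for the moment, N m; "width": finger opening in m; "grasp_force": force on a finger pad.
Only numpy, scipy, OpenCV 4.12 (cv2) and the standard library are available. Lean on these libraries where they do the work, as an engineer would, in place of code of your own. Each camera call takes 0.05 s, during which the arm holds its last target. There are 200 camera calls.

## Working session

There is one attempt and no reset: what is moved stays moved. The work goes in short steps, Python scripts to look and compute and a tool call to move; the robot and the scene stay as the last step left them, time stands still between calls to the robot, and variables do not carry over. Pictures are saved under pics/ and viewed, at most 10 in all, crops included, and the job is handed in when it is done.

Besides the shell and the picture viewer there is one more tool, called after ">>>" in YAML: its name, and indented under it one key for each argument. carry_out: Moves the arm, as the interface text tells. Its arguments: {"type":"object","properties":{"plan":{"type":"string"},"force":{"type":"number"}},"required":["plan"]}

```bash
mkdir -p pics
python3 - <<'E'
from bench import robot, snapshot
import cv2,pickle
s=robot.read_state(); print({k:s[k] for k in('t','eef_pos','eef_rot','contact_force','width')})
d={}
for n in('top','side'):
    c=snapshot(n); d[n]=c; cv2.imwrite(f'pics/{n}0.png',c['img'][:,:,::-1]); print(n,c['fx'],c['cx'],c['cy'],c['k1'],c['extrinsics'])
pickle.dump(d,open('d.pkl','wb'))
E
```

```text
{'t': 0.0, 'eef_pos': array([ 0.16692546, -0.62781884,  0.24937692]), 'eef_rot': array([-3.14040882e+00, -5.64465832e-05,  2.59771076e-01]), 'contact_force': array([ 0.03601139, -0.11477191,  0.24115938]), 'width': 0.08574382997667818}
top 432.72155967127094 257.2421745462394 189.4388194010824 0.031571019187233276 [[-6.61174787e-03 -9.96931717e-01  7.79963903e-02  4.49846593e-01]
 [-9.99978128e-01  6.60451610e-03 -3.50678915e-04  1.58448166e-02]
 [-1.65525482e-04 -7.79970030e-02 -9.96953580e-01  1.18469741e+00]
 [ 0.00000000e+00  0.00000000e+00  0.00000000e+00  1.00000000e+00]]
side 474.2333065723368 254.25641709877615 191.9723153468331 -0.12733113076412972 [[-0.8972855  -0.21604877  0.38496968  0.07389715]
 [-0.44105242  0.47577648 -0.76099245  0.89011968]
 [-0.01874804 -0.8526193  -0.52219617  0.69344647]
 [ 0.          0.          0.          1.        ]]
```

View pics/top0.png

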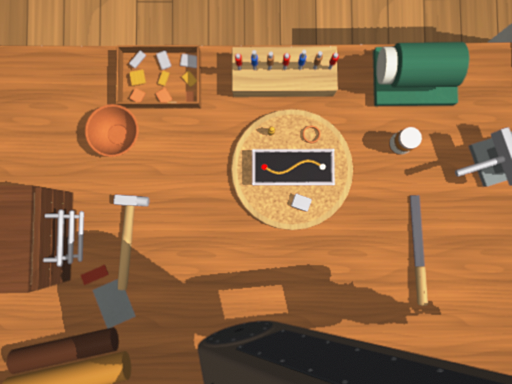

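The top view shows the plate at the stand's middle, with the red dot near (264,167), the white dot near (323,167) and the wire an S between them. I'll take an enlarged crop and compute positions.

```bash
cat > h.py <<'E'
import numpy as np, cv2
def ray(c,uv):
    uv=np.atleast_2d(np.asarray(uv,float)); x=(uv-[c['cx'],c['cy']])/[c['fx'],c['fy']]
    u=x.copy()
    for _ in range(20): u=x/(1+c['k1']*(u**2).sum(1,keepdims=True))
    return np.c_[u,np.ones(len(u))]
def plane(c,uv,z,E=None):
    E=c['extrinsics'] if E is None else E
    d=ray(c,uv)@E[:3,:3].T; o=E[:3,3]
    return o+d*((z-o[2])/d[:,2])[:,None]
def proj(c,P,E=None):
    E=c['extrinsics'] if E is None else E
    q=(np.asarray(P)-E[:3,3])@E[:3,:3]; u=q[:,:2]/q[:,2:]
    u=u*(1+c['k1']*(u**2).sum(1,keepdims=True))
    return u*[c['fx'],c['fy']]+[c['cx'],c['cy']]
def wave(red,white,sgn,n=9):
    # S wave, points equally spaced in arc
    red=np.asarray(red,float)[:2]; white=np.asarray(white,float)[:2]; e=(white-red); L=np.hypot(*e); e/=L; m=np.array([-e[1],e[0]])
    t=np.linspace(0,1,2001); y=sgn*.016*np.sin(2*np.pi*t)*1.0
    P=red+np.outer(t*L,e)+np.outer(y,m); s=np.r_[0,np.cumsum(np.hypot(*np.diff(P,axis=0).T))]
    k=np.linspace(0,s[-1],n); return np.c_[np.interp(k,s,P[:,0]),np.interp(k,s,P[:,1])],s[-1]
E
python3 - <<'E'
import pickle,numpy as np,cv2
from h import *
d=pickle.load(open('d.pkl','rb')); c=d['top']
uv=[[264,167],[323,167]]
P=plane(c,uv,.061);print(P,np.hypot(*(P[1]-P[0])[:2]))
print(proj(d['side'],P))
a=cv2.resize(c['img'][140:195,240:350,::-1],None,fx=7,fy=7,interpolation=cv2.INTER_CUBIC)
p=proj(d['side'],P).mean(0).astype(int)
b=cv2.resize(d['side']['img'][p[1]-25:p[1]+25,p[0]-77:p[0]+78,::-1],None,fx=5,fy=5)[:,:770]
print(p); cv2.imwrite('pics/crop.png',np.vstack([cv2.resize(a,(770,335)),b]))
E
```

```text
[[ 0.59649967 -0.00261167  0.061     ]
 [ 0.59543453 -0.15677134  0.061     ]] 0.1541633420058721
[[229.4626995  192.59401074]
 [256.26410197 166.43356733]]
[242 179]
```

View pics/crop.png

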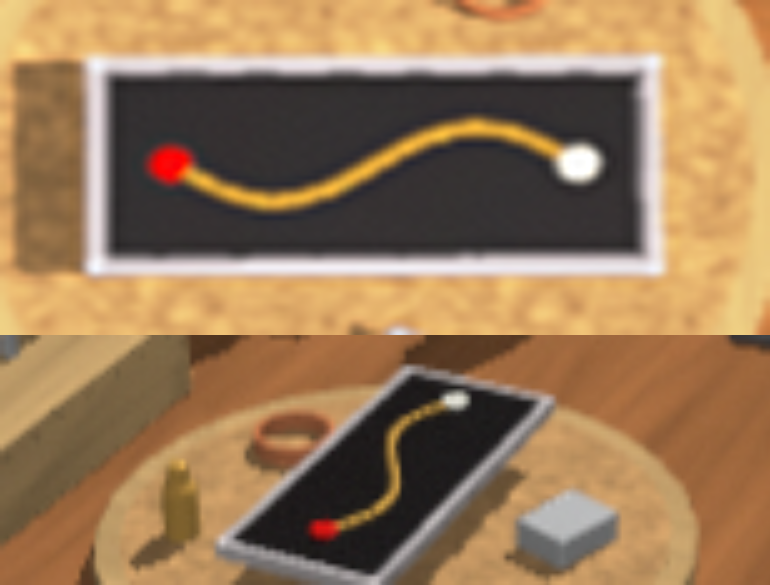

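The crop puts the red dot at (264.3,167.1) and the white dot at (322.6,166.6). They are 152 mm apart, as the task says. The first lobe of the wire is toward the robot, about 16 mm. I'll shut the gripper and approach above the plate, turning to yaw 0.

>>> carry_out:
  plan: "3 -2.6 0 0 0 5 1; 6 -5.2 0 0 0 10 1; 9 -7.8 0 0 0 14.9 1; 12 -10.4 0 0 0 14.9 1; 15 -13 0 0 0 14.9 1"
  force: 30

```text
t: 0.52
eef_pos: [0.279, -0.4622, 0.2497]
eef_rot: [-3.141, 0.0, -0.001]
contact_force: [0.5, -0.9, -0.6]
width: 0.0257
grasp_force: 0.0
```

>>> carry_out:
  plan: "28 -38 0 0 0 0 1; 28 -38 0 0 0 0 1; 28 -38 0 0 0 0 1; 28 -38 0 0 0 0 1; 28 -38 0 0 0 0 1"

```text
t: 0.93
eef_pos: [0.4028, -0.2944, 0.25]
eef_rot: [-3.142, 0.0, -0.001]
contact_force: [1.2, -0.6, -0.7]
width: -0.0002
grasp_force: 0.0
```

>>> carry_out:
  plan: "15.6 -21.2 0 0 0 0 1; 15.6 -21.2 0 0 0 0 1; 15.6 -21.2 0 0 0 0 1; 15.6 -21.2 0 0 0 0 1; 15.6 -21.2 0 0 0 0 1"

```text
t: 1.35
eef_pos: [0.5264, -0.1265, 0.2499]
eef_rot: [-3.142, 0.0, -0.0]
contact_force: [0.3, -0.4, -0.5]
width: 0.0003
grasp_force: 0.0
```

>>> carry_out:
  plan: "3.5 -3.5 0 0 0 0 1; 3.5 -3.5 0 0 0 0 1; 3.5 -3.5 0 0 0 0 1; 3.5 -3.5 0 0 0 0 1"

```text
t: 1.68
eef_pos: [0.5605, -0.0932, 0.2495]
eef_rot: [-3.142, 0.001, 0.001]
contact_force: [-0.5, -0.1, -0.9]
width: -0.0002
grasp_force: 0.0
```

Run:
```python
from bench import robot, snapshot
import cv2,pickle
s=robot.read_state(); c=snapshot('wrist'); pickle.dump((s,c),open('w1.pkl','wb')); cv2.imwrite('pics/w1.png',c['img'][:,:,::-1])
print(s['eef_pos'],s['eef_rot'],s['contact_force'],s['width'],c['T_tool_cam'])
```

```text
[ 0.56045506 -0.09316404  0.24950807] [-3.14157065e+00  1.08619979e-03  1.30534918e-03] [-0.48590311 -0.14451295 -0.85250948] -0.00018641328297556447 [[-3.05528802e-04 -9.64394278e-01 -2.64468490e-01  6.67018554e-02]
 [ 9.99999949e-01 -2.70740874e-04 -1.67989149e-04 -1.18828506e-03]
 [ 9.04053438e-05 -2.64468528e-01  9.64394312e-01 -1.24468266e-01]
 [ 0.00000000e+00  0.00000000e+00  0.00000000e+00  1.00000000e+00]]
```

View pics/w1.png

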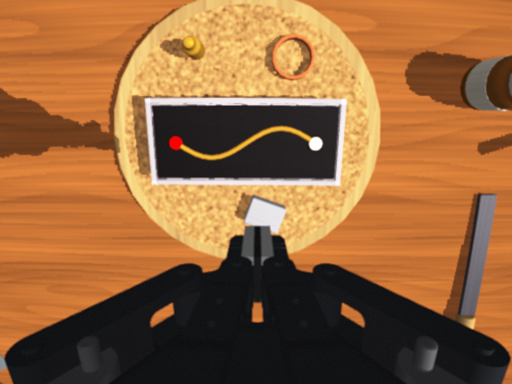

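The wrist view has the red dot at (176,143), the white dot at (316,144), and the shut fingertips at about (258,230). I'll refine the dot centroids and compare the two views.

Run:
```python
import pickle,numpy as np
from h import *
from scipy.spatial.transform import Rotation as R
s,c=pickle.load(open('w1.pkl','rb')); T=np.eye(4);T[:3,:3]=R.from_euler('xyz',s['eef_rot']).as_matrix();T[:3,3]=s['eef_pos'];E=T@c['T_tool_cam']
d=pickle.load(open('d.pkl','rb'))
def dots(i,uv):
    i=i.astype(int); o=[]
    for k,(u,v) in enumerate(uv):
        w=i[v-8:v+9,u-8:u+9]; m=(w[...,0]-w[...,1]>110)&(w[...,1]<90) if k==0 else (w.min(-1)>150)
        y,x=np.nonzero(m); o.append([u-8+x.mean(),v-8+y.mean()])
    return o
a=dots(c['img'],[(176,143),(316,144)]); b=dots(d['top']['img'],[(264,167),(323,167)])
A=plane(c,a,.061,E);B=plane(d['top'],b,.061)
for p,P in((a,A),(b,B)): print(np.round(p,1).tolist(),np.round(P,4).tolist(),np.hypot(*(P[1]-P[0])[:2]))
i=c['img'].astype(int); m=(i[...,0]>150)&(i[...,2]<110)&(i[...,1]>90); 
for u in range(185,310,12):
    v=np.nonzero(m[110:175,u])[0]; print(np.round(plane(c,[[u,110+v.mean()]],.061,E)[0][:2],4).tolist(), len(v))
W,L=wave(A[0],A[1],-1); print(L,np.round(W,4).tolist())
```

```text
[[175.2, 142.4], [315.3, 143.2]] [[0.5969, -0.003, 0.061], [0.5961, -0.1551, 0.061]] 0.15204480176856294
[[263.7, 166.4], [322.3, 166.4]] [[0.598, -0.0018, 0.061], [0.597, -0.1549, 0.061]] 0.15306432177974644
[0.5908, -0.0133] 5
[0.5842, -0.0262] 5
[0.5809, -0.0392] 5
[0.582, -0.0524] 5
[0.588, -0.0657] 6
[0.5961, -0.0789] 5
[0.6036, -0.0919] 5
[0.61, -0.1047] 5
[0.6121, -0.1175] 5
[0.61, -0.1304] 5
[0.6037, -0.1436] 5
0.16750163909986895 [[0.5969, -0.003], [0.586, -0.0209], [0.5807, -0.0409], [0.5858, -0.0611], [0.5965, -0.079], [0.6072, -0.097], [0.6123, -0.1171], [0.607, -0.1372], [0.5961, -0.1551]]
```

>>> carry_out:
  plan: "1.8 -4 0 0 0 0 1; 3.65 -8 0 0 0 0 1; 3.65 -9 3 0 0 0 1; 3.65 -9 6 0 0 0 1; 3.65 -9 9 0 0 0 1"

```text
t: 2.15
eef_pos: [0.597, -0.0039, 0.1594]
eef_rot: [3.141, -0.001, -0.0]
contact_force: [0.5, 0.4, -1.0]
width: 0.0
grasp_force: 0.0
```

>>> carry_out:
  plan: "0 0 2 0 0 0 1; 0 0 4 0 0 0 1; 0 0 5.5 0 0 0 1; 0 0 6 0 0 0 1; 0 0 6 0 0 0 1"

```text
t: 2.57
eef_pos: [0.596, -0.0047, 0.099]
eef_rot: [-3.142, 0.002, -0.002]
contact_force: [-0.2, -0.7, 0.4]
width: 0.0001
grasp_force: 0.0
```

>>> carry_out:
  plan: "0 0 0 0 0 0 1; 0 0 0 0 0 0 1; 0 0 0 0 0 0 1; 0 0 0 0 0 0 1"

```text
t: 2.9
eef_pos: [0.5977, -0.0037, 0.101]
eef_rot: [3.142, -0.001, -0.0]
contact_force: [1.1, 0.7, -0.4]
width: 0.0001
grasp_force: 0.0
```

Run:
```python
from bench import robot, snapshot
import cv2
s=robot.read_state(); print(s['eef_pos'],s['eef_rot'],s['contact_force'])
c=snapshot('side'); cv2.imwrite('pics/s1.png',cv2.resize(c['img'][120:240,170:330,::-1],None,fx=4.5,fy=4.5,interpolation=cv2.INTER_CUBIC))
```

```text
[ 0.59773851 -0.00369769  0.10095593] [ 3.14150809e+00 -1.47254611e-03 -3.65771189e-04] [ 1.13935485  0.68484209 -0.38674991]
```

View pics/s1.png

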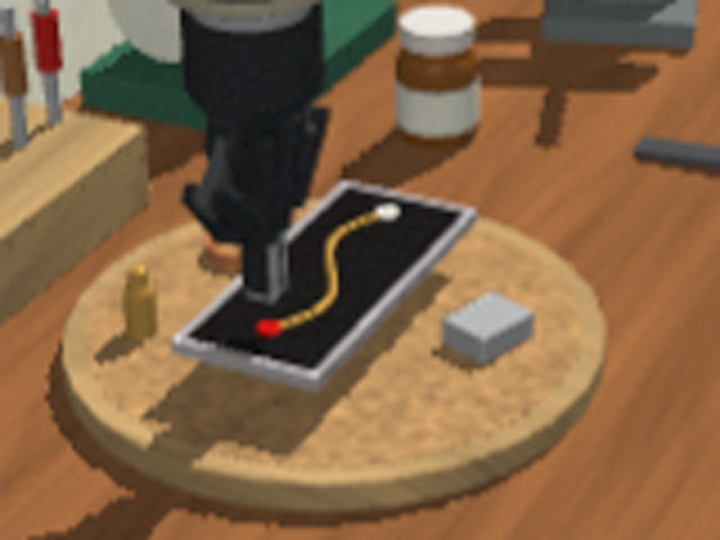

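Tips are about 20 mm above the red dot, aligned with it (dot at (268,328) in the crop, fingertips straight above). Descending gently.

>>> carry_out:
  plan: "0 0 0.6 0 0 0 1; 0 0 1.2 0 0 0 1; 0 0 1.6 0 0 0 1; 0 0 1.8 0 0 0 1; 0 0 1.9 0 0 0 1"

```text
t: 3.37
eef_pos: [0.5968, -0.0035, 0.0802]
eef_rot: [-3.142, 0.001, -0.0]
contact_force: [-0.2, 0.4, 0.1]
width: -0.0001
grasp_force: 0.0
```

>>> carry_out:
  plan: "0 0 0.1 0 0 0 1; 0 0 0.2 0 0 0 1; 0 0 0.3 0 0 0 1; 0 0 0.4 0 0 0 1; 0 0 0.4 0 0 0 1"

```text
t: 3.78
eef_pos: [0.5972, -0.0036, 0.077]
eef_rot: [-3.142, 0.0, -0.0]
contact_force: [-2.0, 0.1, 2.4]
width: 0.0003
grasp_force: 1.2
```

>>> carry_out:
  plan: "0 0 0 0 0 0 1; 0 0 0.05 0 0 0 1; 0 0 0.1 0 0 0 1; 0 0 0.1 0 0 0 1; 0 0 0.1 0 0 0 1"

```text
t: 4.2
eef_pos: [0.5973, -0.0035, 0.076]
eef_rot: [-3.142, -0.0, -0.0]
contact_force: [-1.0, 1.3, 2.2]
width: 0.0001
grasp_force: 1.4
```

Run:
```python
from bench import robot, snapshot
import cv2,numpy as np
F=[];P=[]
for k in range(8):
    c=snapshot('side'); s=robot.read_state(); F.append(s['contact_force']);P.append(s['eef_pos'])
print(np.mean(P,0),np.mean(F,0),np.std(F,0),s['t'])
cv2.imwrite('pics/s2.png',cv2.resize(c['img'][120:240,170:330,::-1],None,fx=4.5,fy=4.5,interpolation=cv2.INTER_CUBIC))
```

```text
[ 0.59726115 -0.00356044  0.07602651] [-1.4670588   0.38890986  2.70900411] [0.50031386 0.33966962 0.63180854] 4.6
```

View pics/s2.png

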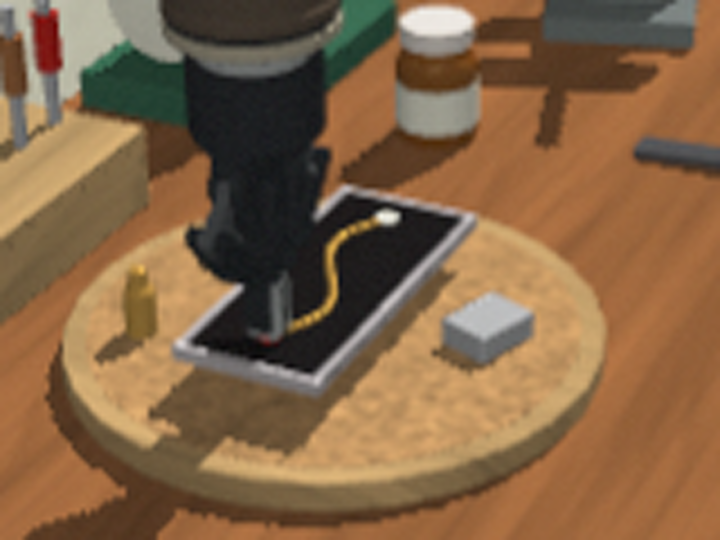

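Tips rest on the red dot with about 2.7 N and the tray is sunk about 4 mm. Now I'll follow the wire.

>>> carry_out:
  plan: "-0.22 0.34 0 0 0 0 1; -0.45 0.69 0 0 0 0 1; -0.66 1.03 0 0 0 0 1; -0.86 1.38 0 0 0 0 1; -1.05 1.72 0 0 0 0 1"

```text
t: 5.02
eef_pos: [0.5866, -0.0213, 0.0761]
eef_rot: [3.142, -0.0, -0.0]
contact_force: [1.3, 1.3, 3.1]
width: -0.0
grasp_force: 1.4
```

>>> carry_out:
  plan: "-0.17 0.38 0 0 0 0 1; -0.33 0.78 0 0 0 0 1; -0.44 1.18 0 0 0 0 1; -0.52 1.58 0 0 0 0 1; -0.55 2.0 0 0 0 0 1"

```text
t: 5.43
eef_pos: [0.581, -0.0412, 0.076]
eef_rot: [-3.142, 0.0, -0.0]
contact_force: [1.2, 1.9, 3.1]
width: -0.0001
grasp_force: 1.4
```

Contact is steady at about 3 N and the tool is on the curve.

>>> carry_out:
  plan: "0.01 0.38 0 0 0 0 1; 0.07 0.78 0 0 0 0 1; 0.16 1.18 0 0 0 0 1; 0.3 1.58 0 0 0 0 1; 0.49 2.0 0 0 0 0 1"

```text
t: 5.85
eef_pos: [0.5861, -0.0611, 0.076]
eef_rot: [-3.142, 0.0, -0.0]
contact_force: [-0.4, 1.7, 2.2]
width: -0.0001
grasp_force: 1.4
```

>>> carry_out:
  plan: "0.18 0.36 0 0 0 0 1; 0.38 0.71 0 0 0 0 1; 0.59 1.06 0 0 0 0 1; 0.82 1.41 0 0 0 0 1; 1.07 1.8 0 0 0 0 1"

```text
t: 6.27
eef_pos: [0.597, -0.0791, 0.076]
eef_rot: [-3.142, 0.0, -0.0]
contact_force: [-1.0, 0.7, 2.4]
width: -0.0
grasp_force: 1.4
```

>>> carry_out:
  plan: "0.22 0.34 0 0 0 0 1; 0.45 0.69 0 0 0 0 1; 0.66 1.03 0 0 0 0 1; 0.87 1.38 0 0 0 0 1; 1.05 1.72 0 0 0 0 1"

```text
t: 6.68
eef_pos: [0.6076, -0.0963, 0.076]
eef_rot: [3.142, -0.0, -0.0]
contact_force: [-1.7, 1.5, 2.4]
width: 0.0001
grasp_force: 1.3
```

Run:
```python
from bench import robot, snapshot
import cv2
s=robot.read_state(); print(s['eef_pos'],s['contact_force'])
c=snapshot('side'); cv2.imwrite('pics/s3.png',cv2.resize(c['img'][120:240,170:330,::-1],None,fx=4.5,fy=4.5,interpolation=cv2.INTER_CUBIC))
```

```text
[ 0.60759754 -0.09634674  0.07600108] [-1.71096131  1.53413935  2.36522457]
```

View pics/s3.png

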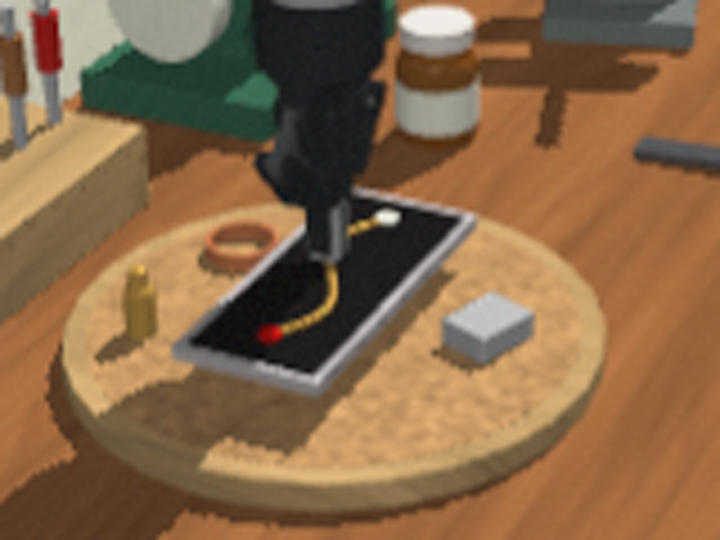

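The tips are on the wire at its second bend (330,255), and the bystanders and plate are in place. I'll continue to the white dot, allowing about 1 mm for plate drag.

>>> carry_out:
  plan: "0.17 0.4 0 0 0 0 1; 0.32 0.8 0 0 0 0 1; 0.43 1.2 0 0 0 0 1; 0.5 1.65 0 0 0 0 1; 0.52 2.1 0 0 0 0 1"

```text
t: 7.15
eef_pos: [0.6127, -0.1174, 0.076]
eef_rot: [3.142, -0.0, -0.0]
contact_force: [-0.9, 1.2, 2.7]
width: 0.0001
grasp_force: 1.4
```

>>> carry_out:
  plan: "-0.02 0.4 0 0 0 0 1; -0.09 0.8 0 0 0 0 1; -0.19 1.2 0 0 0 0 1; -0.33 1.6 0 0 0 0 1; -0.52 2.0 0 0 0 0 1"

```text
t: 7.57
eef_pos: [0.6073, -0.1374, 0.076]
eef_rot: [3.142, -0.0, -0.0]
contact_force: [0.1, 1.7, 2.3]
width: -0.0002
grasp_force: 1.4
```

>>> carry_out:
  plan: "-0.2 0.36 0 0 0 0 1; -0.42 0.72 0 0 0 0 1; -0.64 1.07 0 0 0 0 1; -0.87 1.43 0 0 0 0 1; -1.08 1.78 0 0 0 0 1"

```text
t: 7.98
eef_pos: [0.5962, -0.1551, 0.076]
eef_rot: [-3.142, 0.0, -0.0]
contact_force: [0.5, 2.0, 3.9]
width: -0.0001
grasp_force: 1.5
```

>>> carry_out:
  plan: "0 0 0 0 0 0 1; 0 0 0 0 0 0 1; 0 0 0 0 0 0 1; 0 0 0 0 0 0 1; 0 0 0 0 0 0 1"

```text
t: 8.4
eef_pos: [0.5965, -0.1547, 0.076]
eef_rot: [3.142, 0.0, -0.0]
contact_force: [-0.3, -2.2, 3.2]
width: -0.0001
grasp_force: 1.5
```

Run:
```python
from bench import robot, snapshot
import cv2,numpy as np
F=[];P=[]
for k in range(6):
    c=snapshot('side'); s=robot.read_state(); F.append(s['contact_force']);P.append(s['eef_pos'])
print(np.mean(P,0),np.mean(F,0),s['t'])
cv2.imwrite('pics/s4.png',cv2.resize(c['img'][120:240,170:330,::-1],None,fx=4.5,fy=4.5,interpolation=cv2.INTER_CUBIC))
```

```text
[ 0.59649465 -0.15469149  0.07596737] [-1.02875405 -1.57754023  2.80055463] 8.7
```

View pics/s4.png

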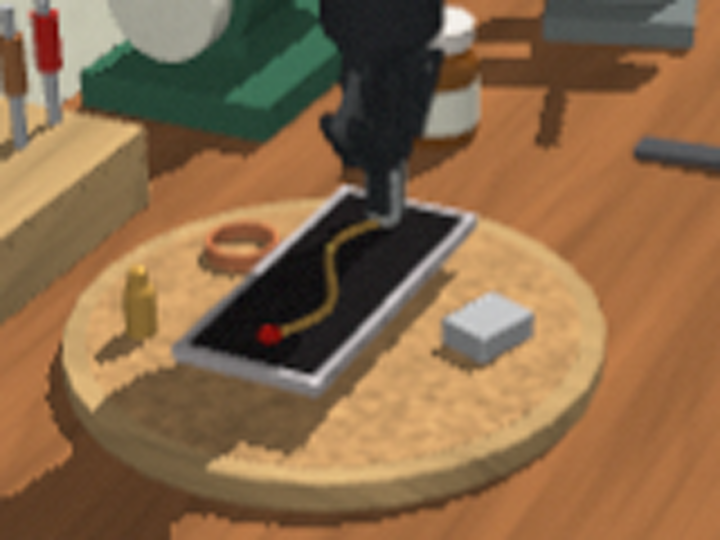

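The tips cover the white dot (388,217) at about 2.8 N and are still. The plate is in its tray and the bystanders haven't moved. Handing in.

```bash
python3 -c "
from bench import robot
print(robot.hand_in())"
```

```text
the job is handed in; nothing more can be done
None
```

I ran the shut fingertips along the wire from the red dot to the white dot at a measured 2–4 N, and handed in at about 8.7 s with them resting still on the white dot at about 2.8 N; the plate was in its tray and nothing in the last side view had moved, but the hand-in returned no verdict.

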